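# Hold an immersion sensor down in the sprung test nest

## Task

Pull the round-bulbed immersion sensor out of its upright cup, set its bulb into the sprung ring of the test nest and press the ring down with it until it meets its stop, without forcing it any harder once it is there. Finish while still gripping the sensor upright and holding the ring fully down; do not touch the nest itself, and leave the straight sensor in its cup and the other things where they are.

Things in the scene. Friction and masses are not known exactly. Their poses are not given: they have to be found in the camera images.
- bulb_sensor: the sensor to test, 100 mm tall: round steel bulb below (48 mm across at height 20 mm, flat foot 27 mm, shoulder ends at 42 mm), grey neck 22 mm in diameter from 42 to 100 mm, its top 12 mm black. 0.10 to 0.20 kg, symmetrical about z. Origin: centre of its underside; z up along the neck. Starts upright in one of the two cups, its underside 6 mm above the worktop
- rod_sensor: the other sensor, not to be used: same height, neck and cap, but below the neck a straight steel cylinder 32 mm in diameter instead of a bulb. It stands in the other cup. Origin: centre of its underside, z up
- cup_a: one of two identical round open aluminium cups, fixed to the worktop: 34 mm tall, 60 mm outside (72 mm dark foot 5 mm high), bore 53 mm, inner floor 6 mm above the worktop; it holds the round-bulbed sensor. Origin: centre of its underside
- cup_b: the other cup, of the same shape; it holds the straight sensor. Origin: centre of its underside
- test_nest: the test nest, fixed to the worktop: round aluminium base 104 mm across, 12 mm high; on it a dark steel housing 68 mm across, its rim 42 mm above the worktop; a small black terminal block (28 mm high) at its +x side; above the housing the sprung ring. Origin: centre of the underside of the base, on the axis of the ring
- ring_seat (a point): centre of the upper face of the sprung aluminium ring (62 mm outside, 39 mm bore, 8 mm thick); moves with the ring: 64 mm above the worktop when up, 50 mm when down at its stop. With the bulb seated squarely, the underside of the bulb sensor is 6 mm (5 to 7 mm) below this point
- nest_ring (a joint): how far the ring is pressed down: 0 up, 0.014 m at its stop, where it meets the rim of the housing. Its spring pushes up with about 3 N at 0 and about 10 N at the stop, and lifts the ring again when let go; the sensor's own weight does not press it down
- pen: a pen 135 mm long lying between the cups; origin under its middle, its length along its x
- driver: a screwdriver 165 mm long lying behind the work; origin under its middle, its length along its x
- cutter: a side cutter, 125 x 44 x 12 mm, lying behind the work; origin under its middle, its length along its x
- relay: a small black relay block, 35 x 28 x 22 mm, left of the cups; origin at the centre of its underside
Things that resemble listed ones, but are neither listed nor needed, are in the scene too. Leave any blue look-alike of the test_nest alone.

How it is judged:
By the outcome, as a careful person would: the job done as asked, in the order asked, and still so for the second after the job is handed in, while the arm keeps its last pose, push and grip.
It also fails if it takes over 35 s, if anything falls off the work surface, if the arm or the gripper's body presses on something with over 40 N, if the wrist force passes 120 N, or if a joint passes its speed limit or range.

## Robot

A 6-joint arm with a two-finger parallel gripper is mounted at the origin on a cart in front of the work surface, level with it; the furniture and walls round the work are solid. World frame = base frame: x ahead of the robot, y to its left, z up, the work surface at z = 0. Lengths are in mm, angles in rad, forces in N, time in s.
With the tool pointing down it reaches from about 275 to 1000 mm from the base axis. Payload 8.4 kg.
Tool frame: the origin (TCP) lies at the centre of the arm's flange, where the gripper is bolted on; the fingertips stand 173 mm ahead of it and the grasp point (between the pads) lies 155 mm ahead of it; x points along the fingers, z is the direction in which the jaws open and shut, and the axes are right-handed (so a half turn about x gives the same grasp; the last joint's range is limited). The gripper opens to 85 mm and grips with 20 to 120 N. Pads are 22 mm wide; open, the fingers measure 114 mm over their backs; the gripper's body (76 mm by 85 mm) begins 54 mm behind the grasp point. The pads swing forward as they close: fully open they stand 13 mm farther back than shut.
Start: joints at [-1.167, 0.353, 1.633, -0, 1.155, -0.002], TCP at [246.72, -574.246, 404.681] pointing down, gripper open.
Joint ranges: [-2.63, 2.63], [-0.92, 2.1], [0.06, 2.66], [-1.3, 4.44], [0, 2.69], [-3.02, 3.02]. Speed limits (rad/s): [2.22, 2.22, 2.79, 3.14, 3.14, 3.14].

## Interface

Orientations are given as a unit quaternion [w, x, y, z].
In Python, from rig import * gives the robot as it stands. The module is installed in compiled form; this text tells all that it offers.
- The arm moves only by the shell command python3 -m jog 'ROWS' [FORCE]. ROWS is JSON, a list of rows, each a list of 7 numbers: the turn, a rotation vector about the tool's x, y, z in degrees, then the shift along the tool's x, y, z in m, then the finger opening in m, from 0 to 0.0854. In form: [[ax, ay, az, dx, dy, dz, claw], ...]. A call has 1 to 5 rows; each row shifts and turns the commanded pose from where the row before left it, along the tool's axes as they then stand; what a row does not reach is not made up. A row lasts 1/12 s, in which the tool goes at most 41.7 mm and 7.16 degrees, less where a joint would pass 70% of its speed; a pose out of reach is approached as far as the arm can. A call with a gripper value outside its range is refused whole. The fingers move at their own pace and stop on an object; FORCE is the grip in N (left out, the last holds). Time passes only in rows, so rows that do not move let the fingers close. It gives the time, the measured TCP pose, the force and the opening at its end, in the units of the state.
- observe(): the state, without advancing time (a new reading comes with each control period).
- snapshot(name): name is "scene" or "top" or "wrist"; returns (picture, depth): 400x640x3 uint8, blue, green, red; 400x640 float32, mm along the optical axis (not along the pixel's ray), 0 where there is no reading.
- camera_params(name): a dict with "vfov" (degrees; the focal length in pixels is half the picture's height over the tangent of half this angle, whatever the lens; pixels are square), "cx", "cy" (the principal point, pixels), "R" (3x3) and "t" (3): a world point X has camera coordinates R X + t. Camera axes: x right, y down, z forward; pixel columns grow to the right and rows downward; lengths in mm; the calibration is good to about 2 mm. The wrist camera is an equidistant fisheye: a pixel r from the principal point sees the ray r / f radians off the axis. A picture is of the moment at which its call begins: read the wrist's pose just before it. camera_params takes no time and is no camera call; for the wrist camera it gives the pose at the moment of the call.
- hand_in(): hands the job in, once; it reports no verdict.
The state is a dict: "clock": time; "joint_positions": joint angles; "joint_velocities": joint speeds; "joint_torque": joint torques, N m; "eef_pos": TCP position; "ee_rot": TCP orientation; "contact_force": force on the tool from outside, world axes, zero at the start; "moment": the same for the moment, N m; "width": opening from 0.0 (shut) to 1.0 (fully open).
Only numpy, scipy, OpenCV 4.12 (cv2) and the standard library are available. Lean on these libraries where they do the work, as an engineer would, in place of code of your own. Each camera call takes 0.05 s, during which the arm holds its last target.

## Working session

There is one attempt and no reset: what is moved stays moved. The work goes in short steps, Python scripts to look and compute and a shell command to move; the robot and the scene stay as the last step left them, time stands still between calls to the robot, and variables do not carry over. Pictures are saved under pics/ and viewed, and the job is handed in when it is done.

```bash
mkdir -p pics; cat > h.py <<'E'
import numpy as np, cv2
from rig import *
def K(c): return 200/np.tan(np.radians(c["vfov"])/2)
def ray(c,u,v,wrist=False):
    f=K(c); x=(u-c["cx"]);y=(v-c["cy"])
    if wrist:
        r=np.hypot(x,y)+1e-9;th=r/f
        d=np.array([x/r*np.sin(th),y/r*np.sin(th),np.cos(th)])
    else: d=np.array([x/f,y/f,1.])
    R=np.array(c["R"]);t=np.array(c["t"])
    return -R.T@t, R.T@d
def plane(c,u,v,z,wrist=False):
    o,d=ray(c,u,v,wrist); return o+d*(z-o[2])/d[2]
def cloud(c,D,wrist=False):
    v,u=np.indices(D.shape);f=K(c);x=u-c["cx"];y=v-c["cy"]
    if wrist:
        r=np.hypot(x,y)+1e-9;th=r/f;s=np.tan(th)/r
        P=np.stack([x*s*D,y*s*D,D],-1)
    else: P=np.stack([x/f*D,y/f*D,D],-1)
    R=np.array(c["R"]);t=np.array(c["t"])
    return (P-t)@R
E
python3 - <<'E'
from h import *
print(observe())
for n in("scene","top"):
    c=camera_params(n);p,d=snapshot(n);cv2.imwrite(f"pics/{n}0.png",p);np.save(n+"0.npy",d);print(n,c)
E
```

```text
{'clock': 0.0, 'joint_positions': array([-1.16737730e+00,  3.53665054e-01,  1.63414143e+00, -5.74836046e-05,
        1.15519514e+00, -2.38355325e-03]), 'joint_velocities': array([-0.00032838,  0.00092277, -0.00105213, -0.00020702, -0.00037632,
       -0.000873  ]), 'joint_torque': array([-1.44418271e-03, -6.05243540e+01, -3.42069912e+01, -8.78757282e-05,
        9.42415703e-03, -2.29746445e-05]), 'eef_pos': array([ 246.63143596, -574.02388905,  403.94782907]), 'ee_rot': array([ 0.59007777,  0.38923962,  0.59092898, -0.38872057]), 'contact_force': array([-0.04561266, -0.33367609, -0.20715223]), 'moment': array([ 0.02647188, -0.02399479,  0.03590579]), 'width': 1.0024868135517113}
scene {'vfov': 44.004213128662926, 'cx': 320.8917168651376, 'cy': 200.82272970822626, 'R': array([[-0.72377824, -0.68985258, -0.01576335],
       [-0.48012354,  0.5198799 , -0.70654531],
       [ 0.49560715, -0.50381376, -0.70749222]]), 't': array([ 443.76544367,  272.18670984, 1247.15952768])}
top {'vfov': 57.24252284249718, 'cx': 321.924494682695, 'cy': 203.95788528435236, 'R': array([[-0.00959352, -0.99956853, -0.02776175],
       [-0.99850721,  0.01106887, -0.05348682],
       [ 0.05377104,  0.02720718, -0.99818257]]), 't': array([  80.47640983,  566.06847722, 1274.0272579 ])}
```

View pics/scene0.png

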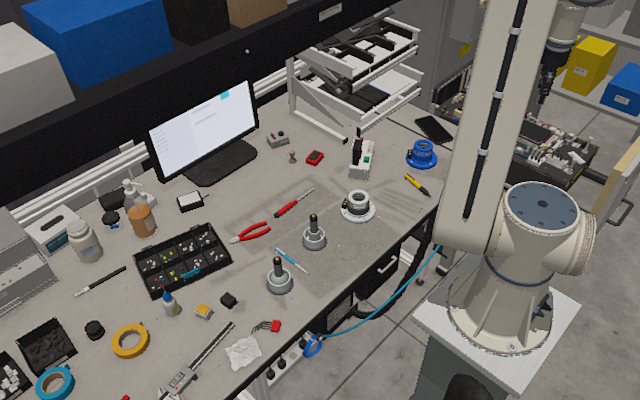

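View pics/top0.png

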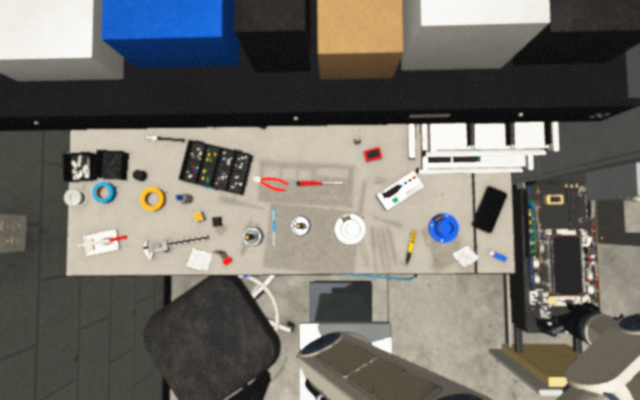

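The scene picture shows the two cups with sensors at about (278,275) and (314,232), and the aluminium nest at (358,207). In the top picture they are at (252,236), (300,226) and (349,229). The blue look-alike is off to the right. Next I'll zoom in to tell the sensors apart.

```bash
python3 - <<'E'
from h import *
s=cv2.imread("pics/scene0.png");t=cv2.imread("pics/top0.png")
a=cv2.resize(s[180:300,250:390],None,fx=5,fy=5,interpolation=cv2.INTER_CUBIC);cv2.imwrite("pics/sz.png",a)
b=cv2.resize(t[205:255,235:375],None,fx=5.5,fy=5.5,interpolation=cv2.INTER_CUBIC);cv2.imwrite("pics/tz.png",b)
c=camera_params("top");P=cloud(c,np.load("top0.npy"))
for u,v in((252,236),(300,226),(349,229),(275,260),(320,250)):print(u,v,P[v,u].round(0),plane(c,u,v,60).round(0))
c=camera_params("scene");P=cloud(c,np.load("scene0.npy"))
for u,v in((278,262),(314,218),(358,200)):print(u,v,P[v,u].round(0))
E
```

```text
252 236 [458. 312.  62.] [458. 313.  60.]
300 226 [491. 145. 104.] [490. 149.  60.]
349 229 [478. -19.  16.] [479. -17.  60.]
275 260 [370. 244.  -2.] [376. 234.  60.]
320 250 [404.  84.  -3.] [409.  81.  60.]
278 262 [449. 325. 103.]
314 218 [486. 157. 105.]
358 200 [500. -46.  15.]
```

View pics/sz.png

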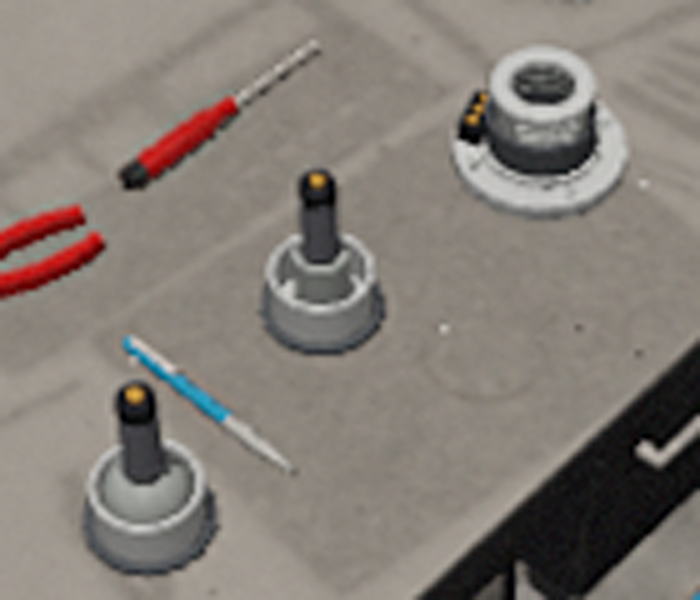

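View pics/tz.png

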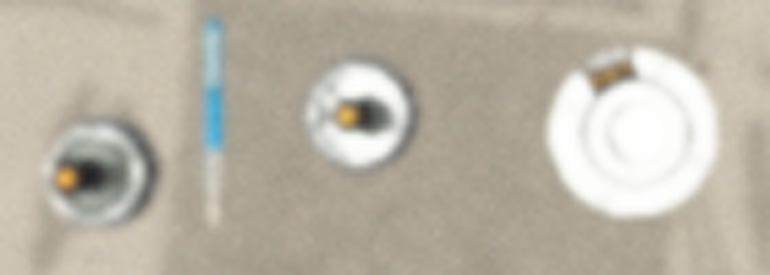

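The left sensor, at (278,275) in the scene view, is the bulb: its round shoulder fills the cup. The middle one is straight. The nest's terminal block is on the far side (+x). Now I'll triangulate.

```bash
cat >> h.py <<'E'
def tri(r1,r2):
    o1,d1=r1;o2,d2=r2
    A=np.stack([d1,-d2],1);s=np.linalg.lstsq(A,o2-o1,rcond=None)[0]
    a=o1+d1*s[0];b=o2+d2*s[1];return (a+b)/2,np.linalg.norm(a-b)
E
python3 - <<'E'
from h import *
s=cv2.imread("pics/scene0.png");t=cv2.imread("pics/top0.png")
cs=camera_params("scene");ct=camera_params("top")
def cen(img,x0,x1,y0,y1):
    h=cv2.cvtColor(img[y0:y1,x0:x1],cv2.COLOR_BGR2HSV);m=cv2.inRange(h,(8,110,100),(28,255,255))
    M=cv2.moments(m,True);return M['m10']/M['m00']+x0,M['m01']/M['m00']+y0,M['m00']
for n,b1,b2 in(("bulb",(265,290,250,270),(240,256,228,246)),("rod",(305,322,208,226),(290,306,218,234))):
    a=cen(s,*b1);b=cen(t,*b2);print(n,a,b,tri(ray(cs,*a[:2]),ray(ct,*b[:2])))
# nest base disc in top : bright
g=cv2.cvtColor(t,cv2.COLOR_BGR2GRAY);m=np.zeros_like(g);m[205:255,325:375]=(g[205:255,325:375]>225)*255
cn=max(cv2.findContours(m,0,1)[0],key=cv2.contourArea);e=cv2.fitEllipse(cv2.convexHull(cn));print("base",e,plane(ct,*e[0],12))
# depth clouds: ring top
for c,n in((cs,"scene"),(ct,"top")):
    P=cloud(c,np.load(n+"0.npy"));X=P.reshape(-1,3)
    q=X[(np.hypot(X[:,0]-478,X[:,1]+30)<60)]
    print(n,np.histogram(q[:,2],bins=range(-10,80,5)))
    r=q[(q[:,2]>56)&(q[:,2]<75)];print(len(r),r.mean(0),r.min(0),r.max(0))
E
```

```text
bulb (276.5, 258.5, 12.0) (247.0, 237.0, 9.0) (array([457.28700444, 319.98554414, 105.62968745]), np.float64(2.8029304396444803))
rod (313.0, 215.71428571428572, 7.0) (298.0, 225.5, 8.0) (array([493.37595685, 152.19785132, 104.76649179]), np.float64(2.81094820482086))
base ((349.7928771972656, 228.69886779785156), (29.563461303710938, 29.936824798583984), 59.63289260864258) [479.00127973 -22.33860693  12.        ]
scene (array([  9,  95,  79,  71, 180,  82,  55,  61,  49,  58,  58,  25,  10,
        28, 121,  39,   0]), array([-10,  -5,   0,   5,  10,  15,  20,  25,  30,  35,  40,  45,  50,
        55,  60,  65,  70,  75]))
187 [480.27507902 -18.81932915  62.89479301] [449.76828957 -51.27703039  56.86012356] [512.42382069  12.13404739  69.32292022]
top (array([ 10, 115,  95,  85, 216, 121,  24,  27,   1,  13,  28,   1,   0,
        17,  98,  44,   0]), array([-10,  -5,   0,   5,  10,  15,  20,  25,  30,  35,  40,  45,  50,
        55,  60,  65,  70,  75]))
159 [480.57434657 -20.20462539  63.27908286] [451.50056355 -51.2285723   56.73896182] [509.14206982   9.75173673  69.9732325 ]
```

```bash
cat >> h.py <<'E'
from scipy.spatial.transform import Rotation as Ro
def tool():
    o=observe();q=o["ee_rot"];R=Ro.from_quat([q[1],q[2],q[3],q[0]]).as_matrix()
    return np.array(o["eef_pos"]),R,o
def go(target):   # target TCP world mm -> shift in tool axes (m)
    p,R,o=tool();d=np.array(target)-p;print("p",p.round(1),"toolshift m",(R.T@d/1000).round(4),"dist",np.linalg.norm(d).round(1))
    return R
E
python3 - <<'E'
from h import *
R=go((457,320,404));print(R.round(3))
c=camera_params("wrist");print(c, -c["R"].T@c["t"])
p,R,o=tool();print("cam in tool",R.T@(-c["R"].T@c["t"]-p), (c["R"]@R).round(3))
E
```

```text
p [ 246.6 -574.1  404. ] toolshift m [ 0.0009  0.5462 -0.7384] dist 918.5
[[-0.001  0.919  0.395]
 [ 0.001  0.395 -0.919]
 [-1.    -0.    -0.001]]
{'vfov': 65.70646984690485, 'cx': 317.33557420793574, 'cy': 199.15619081160892, 'R': array([[ 0.39358651, -0.91928621, -0.0015905 ],
       [-0.87939002, -0.37700826,  0.29075415],
       [-0.26788591, -0.11303824, -0.95679648]]), 't': array([-623.98122056,  -36.52338978,  380.35574642])} [ 315.3642312  -544.39220471  373.54992247]
cam in tool [30.45303468 74.86582125 -0.09386914] [[ 0.    -0.001  1.   ]
 [-0.291 -0.957 -0.001]
 [ 0.957 -0.291 -0.001]]
```

```bash
python3 -m jog '[[0,0,0,0.005,0.0289,-0.0278,0.085],[0,0,0,0.005,0.0289,-0.0278,0.085],[0,0,0,0.005,0.0289,-0.0278,0.085],[0,0,0,0.005,0.0289,-0.0278,0.085],[0,0,0,0.005,0.0289,-0.0278,0.085]]' 40
python3 -m jog '[[0,0,0,0.005,0.0289,-0.0278,0.085],[0,0,0,0.005,0.0289,-0.0278,0.085],[0,0,0,0.005,0.0289,-0.0278,0.085],[0,0,0,0.005,0.0289,-0.0278,0.085],[0,0,0,0.005,0.0289,-0.0278,0.085]]'
python3 - <<'E'
from h import *
go((480,-20,330))
E
```

```text
clock: 0.52
eef_pos: [324.7, -387.7, 379.2]
ee_rot: [0.59, 0.389, 0.591, -0.389]
contact_force: [0.5, 0.1, 0.1]
width: 0.996
clock: 0.93
eef_pos: [402.6, -202.9, 354.4]
ee_rot: [0.59, 0.389, 0.59, -0.389]
contact_force: [0.4, -0.7, -0.4]
width: 0.998
p [ 402.6 -202.9  354.4] toolshift m [ 0.0244  0.1432 -0.1375] dist 200.0
```

```bash
python3 -m jog '[[0,0,0,0.005,0.0287,-0.0275,0.085],[0,0,0,0.005,0.0287,-0.0275,0.085],[0,0,0,0.005,0.0287,-0.0275,0.085],[0,0,0,0.005,0.0287,-0.0275,0.085],[0,0,0,0.004,0.0287,-0.0275,0.085]]'
python3 -m jog '[[0,0,0,0,0,0,0.085],[0,0,0,0,0,0,0.085]]'
python3 - <<'E'
from h import *
p0=tool()[0];c=camera_params("wrist");p,d=snapshot("wrist");cv2.imwrite("pics/w1.png",p);np.savez("w1.npz",d=d,**c);print(p0)
P=cloud(c,d,True).reshape(-1,3)
q=P[(np.hypot(P[:,0]-480,P[:,1]+20)<45)&(P[:,2]>55)&(P[:,2]<75)];print(len(q),q.mean(0),q.min(0),q.max(0))
E
```

```text
clock: 1.35
eef_pos: [480.2, -19.7, 330.3]
ee_rot: [0.59, 0.389, 0.591, -0.389]
contact_force: [0.2, -0.4, 0.2]
width: 0.996
clock: 1.52
eef_pos: [480.4, -19.9, 330.2]
ee_rot: [0.591, 0.388, 0.592, -0.388]
contact_force: [0.2, -1.1, -0.2]
width: 0.997
[480.38712969 -19.90538429 330.2003027 ]
2799 [483.22481567 -19.91549535  63.92725711] [451.65889681 -51.16202436  56.92341798] [512.99949098  10.12214126  66.48620733]
```

View pics/w1.png

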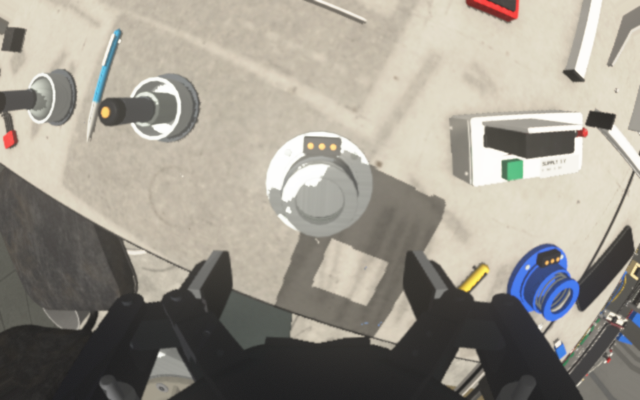

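The wrist picture shows the nest ring at (320,195), its terminal block at (322,146), and the rod and bulb cups on the left at about (165,107) and (50,98). Next I'll fit the ring circle, then move over the bulb.

```bash
cat >> h.py <<'E'
def circ(P,cx,cy,r,z0,z1):
    X=P.reshape(-1,3);q=X[(np.hypot(X[:,0]-cx,X[:,1]-cy)<r)&(X[:,2]>z0)&(X[:,2]<z1)]
    (c,rad)=cv2.minEnclosingCircle(q[:,:2].astype(np.float32))
    h=cv2.convexHull(q[:,:2].astype(np.float32))[:,0].astype(float)
    A=np.c_[2*h,np.ones(len(h))];s=np.linalg.lstsq(A,(h**2).sum(1),rcond=None)[0]
    return len(q),np.round(c,1),round(rad,1),"LSQ",s[:2].round(1),np.sqrt(s[2]+s[0]**2+s[1]**2).round(1),"z",np.median(q[:,2]).round(1)
E
python3 - <<'E'
from h import *
w=np.load("w1.npz");P=cloud(w,w["d"],True)
print("ring",circ(P,482,-20,40,60,70)); print("base",circ(P,482,-20,62,9,16))
print("cups",circ(P,492,150,45,30,40),circ(P,457,320,45,30,40))
for n in("scene","top"):
    P=cloud(camera_params(n),np.load(n+"0.npy"));print(n,circ(P,482,-20,40,59,68),circ(P,457,320,45,30,40))
go((457,320,330))
E
```

```text
ring (2736, array([481.6, -20.3]), 31.3, 'LSQ', array([482. , -20.3]), np.float64(30.7), 'z', np.float64(64.1))
base (2662, array([482. , -20.4]), 52.1, 'LSQ', array([482.1, -20.3]), np.float64(51.6), 'z', np.float64(12.3))
cups (784, array([495.3, 153.6]), 30.2, 'LSQ', array([495.2, 153.7]), np.float64(29.8), 'z', np.float64(34.0)) (663, array([459.8, 321. ]), 30.7, 'LSQ', array([459.4, 320.8]), np.float64(30.0), 'z', np.float64(34.1))
scene (164, array([481. , -20.8]), 33.3, 'LSQ', array([480.9, -19.9]), np.float64(31.1), 'z', np.float64(63.3)) (160, array([458.1, 322.7]), 31.0, 'LSQ', array([458.3, 322.6]), np.float64(29.6), 'z', np.float64(34.0))
top (144, array([480.6, -20.4]), 30.4, 'LSQ', array([480.7, -20.3]), np.float64(29.8), 'z', np.float64(63.2)) (92, array([458.5, 321.2]), 29.8, 'LSQ', array([458.2, 321.7]), np.float64(28.8), 'z', np.float64(34.7))
p [479.9 -21.1 330.3] toolshift m [ 2.000e-04  1.144e-01 -3.222e-01] dist 341.9
```

```bash
python3 -m jog '[[0,0,0,0,0.0130,-0.0360,0.085],[0,0,0,0,0.0130,-0.0360,0.085],[0,0,0,0,0.0130,-0.0360,0.085],[0,0,0,0,0.0130,-0.0360,0.085],[0,0,0,0,0.0130,-0.0360,0.085]]'
python3 -m jog '[[0,0,0,0,0.0130,-0.0360,0.085],[0,0,0,0,0.0130,-0.0360,0.085],[0,0,0,0,0.0130,-0.0360,0.085],[0,0,0,0,0.0130,-0.0350,0.085],[0,0,0,0,0,0,0.085]]'
python3 - <<'E'
from h import *
p0=tool()[0];c=camera_params("wrist");p,d=snapshot("wrist");cv2.imwrite("pics/w2.png",p);np.savez("w2.npz",d=d,**c);print(p0)
P=cloud(c,d,True);print(circ(P,459,321,45,30,40)); print(circ(P,459,321,35,98,112))
X=P.reshape(-1,3);q=X[(np.hypot(X[:,0]-459,X[:,1]-321)<30)];print(q[:,2].max());q=q[q[:,2]>60];print(q.mean(0),q.min(0),q.max(0))
E
```

```text
clock: 1.98
eef_pos: [468.4, 169.2, 330.9]
ee_rot: [0.59, 0.39, 0.59, -0.39]
contact_force: [0.1, 0.1, 0.2]
width: 0.995
clock: 2.4
eef_pos: [460.6, 324.8, 331.2]
ee_rot: [0.591, 0.39, 0.591, -0.388]
contact_force: [0.6, -0.9, 0.5]
width: 0.996
[460.6088363  324.82615221 331.18954197]
(1172, array([459.1, 321.9]), 30.0, 'LSQ', array([459.1, 321.9]), np.float64(29.7), 'z', np.float64(34.3))
(797, array([459.1, 321.9]), 11.1, 'LSQ', array([459.1, 322. ]), np.float64(10.8), 'z', np.float64(106.0))
262.7881264453675
[474.38900117 326.88910179 232.61438007] [447.98652157 301.88493126  60.02854787] [488.36833273 349.10611771 262.78812645]
```

View pics/w2.png

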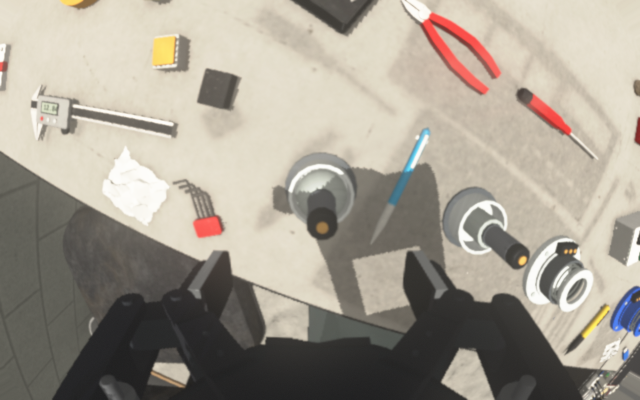

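The bulb's cap is at (322,225) and its cup at (320,190). The sensor axis comes out at (459.1,321.9) with its top at 106, which agrees with the cup centre.

```bash
python3 - <<'E'
from h import *
print(go((459.1,321.9,235)).round(3))
E
```

```text
p [460.4 322.4 330.8] toolshift m [ 0.0958 -0.0015 -0.    ] dist 95.8
[[ 0.001  0.918  0.396]
 [ 0.001  0.396 -0.918]
 [-1.     0.001 -0.   ]]
```

```bash
python3 -m jog '[[0,0,0,0.025,-0.0015,0,0.085],[0,0,0,0.025,0,0,0.085],[0,0,0,0.020,0,0,0.085],[0,0,0,0.016,0,0,0.06],[0,0,0,0.010,0,0,0.06]]'
python3 -m jog '[[0,0,0,0,0,0,0.06],[0,0,0,0,0,0,0.06]]'
python3 - <<'E'
from h import *
go((459.1,321.9,235))
E
```

```text
clock: 2.87
eef_pos: [458.7, 318.0, 233.0]
ee_rot: [0.59, 0.389, 0.59, -0.391]
contact_force: [-0.3, -1.0, -0.3]
width: 0.741
clock: 3.03
eef_pos: [459.1, 319.4, 234.7]
ee_rot: [0.59, 0.389, 0.59, -0.39]
contact_force: [0.1, 0.0, 0.3]
width: 0.703
p [459.1 319.4 234.7] toolshift m [-0.0003  0.001  -0.0023] dist 2.5
```

```bash
python3 -m jog '[[0,0,0,0,0.001,-0.002,0.05],[0,0,0,0,0,0,0.05],[0,0,0,0,0,0,0.05]]'
python3 - <<'E'
from h import *
go((459.1,321.9,235))
p0=tool()[0];c=camera_params("wrist");p,d=snapshot("wrist");cv2.imwrite("pics/w3.png",p);print(p0)
P=cloud(c,d,True);print(circ(P,459,321,35,98,112))
E
```

```text
clock: 3.28
eef_pos: [459.2, 323.1, 235.7]
ee_rot: [0.591, 0.39, 0.59, -0.388]
contact_force: [0.5, 0.2, -0.2]
width: 0.586
p [459.2 323.1 235.7] toolshift m [ 0.0007 -0.0006  0.001 ] dist 1.4
[459.22878577 323.08232225 235.72489276]
(3297, array([466.5, 324.5]), 32.6, 'LSQ', array([471.9, 327.2]), np.float64(31.6), 'z', np.float64(105.4))
```

View pics/w3.png

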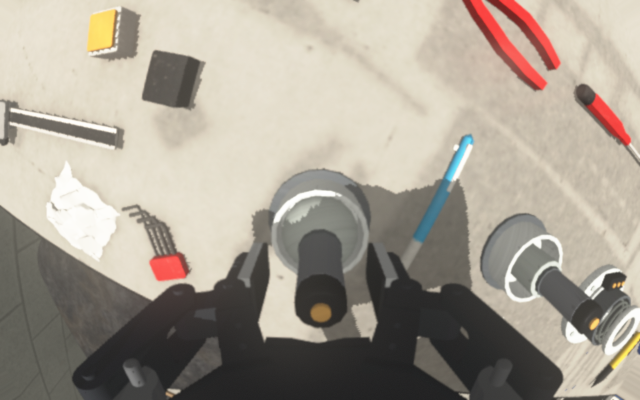

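The neck at (320,280) sits centred between the pads at (255,270) and (380,270). Closing now.

```bash
python3 -m jog '[[0,0,0,0,0,0,0.012],[0,0,0,0,0,0,0.012],[0,0,0,0,0,0,0.012],[0,0,0,0,0,0,0.012],[0,0,0,0,0,0,0.012]]' 60
python3 -m jog '[[0,0,0,0,0,0,0.012],[0,0,0,0,0,0,0.012]]'
python3 - <<'E'
from h import *
go((459.1,321.9,235));print(tool()[2]["contact_force"],tool()[2]["width"])
E
```

```text
clock: 3.75
eef_pos: [458.9, 322.9, 235.0]
ee_rot: [0.591, 0.389, 0.59, -0.389]
contact_force: [0.0, -0.4, 5.0]
width: 0.233
clock: 3.92
eef_pos: [458.9, 323.0, 235.0]
ee_rot: [0.591, 0.389, 0.59, -0.389]
contact_force: [-1.6, -0.8, 5.1]
width: 0.234
p [458.9 323.  235. ] toolshift m [ 0.     -0.0003  0.001 ] dist 1.1
[-1.57125118 -0.78839166  5.08990469] 0.23410542118805278
```

```bash
python3 -m jog '[[0,0,0,-0.010,0,0,0.012],[0,0,0,-0.020,0,0,0.012],[0,0,0,-0.030,0,0,0.012],[0,0,0,-0.035,0,0,0.012],[0,0,0,-0.035,0,0,0.012]]'
python3 -m jog '[[0,0,0,-0.010,0,0,0.012],[0,0,0,0,0,0,0.012],[0,0,0,0,0,0,0.012]]'
python3 - <<'E'
from h import *
p0=tool()[0];c=camera_params("wrist");p,d=snapshot("wrist");cv2.imwrite("pics/w4.png",p);np.savez("w4.npz",d=d,**c)
R=go((482,-20.3,375));print(R.round(3),tool()[2]["contact_force"],tool()[2]["width"])
E
```

```text
clock: 4.33
eef_pos: [458.4, 322.5, 365.9]
ee_rot: [0.59, 0.388, 0.591, -0.39]
contact_force: [0.4, 0.3, -1.3]
width: 0.235
clock: 4.58
eef_pos: [458.6, 322.7, 374.6]
ee_rot: [0.591, 0.389, 0.59, -0.389]
contact_force: [-0.2, -0.3, -1.7]
width: 0.236
p [458.3 322.4 373.4] toolshift m [-0.0013 -0.1135  0.3243] dist 343.6
[[-0.002  0.919  0.395]
 [-0.001  0.395 -0.919]
 [-1.    -0.002  0.   ]] [-0.48490579  0.34606211 -2.12349561] 0.23635159103654987
```

View pics/w4.png

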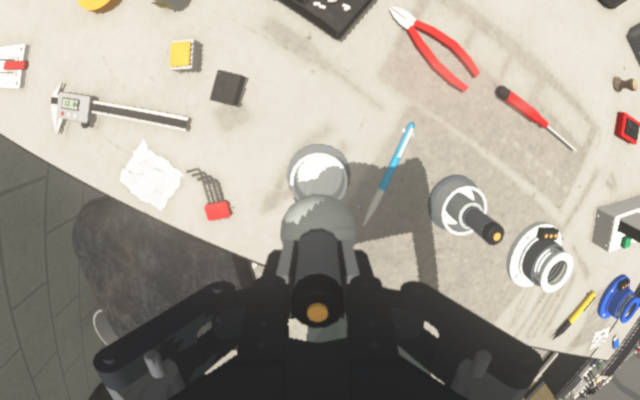

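The sensor is lifted with its bulb at (320,230), and the cup is empty. Next I'll measure where the sensor sits in the tool frame.

```bash
cat >> h.py <<'E'
def bulb(w,p,R,a=195,b=218):
    P=cloud(w,w["d"],True).reshape(-1,3);T=(P-p)@R
    q=T[(np.hypot(T[:,1],T[:,2])<32)&(T[:,0]>a)&(T[:,0]<b)]
    A=np.c_[2*q,np.ones(len(q))];s=np.linalg.lstsq(A,(q**2).sum(1),rcond=None)[0]
    print("sphere",len(q),s[:3].round(1),np.sqrt(s[3]+(s[:3]**2).sum()).round(1),"z range",q[:,2].min().round(1),q[:,2].max().round(1))
    from scipy.optimize import least_squares
    # known profile as circle segments: slices in x, fit centre w/ free radius
    for lo in range(160,225,6):
        k=T[(np.hypot(T[:,1],T[:,2])<30)&(T[:,0]>lo)&(T[:,0]<lo+6)]
        if len(k)>20:
            B=np.c_[2*k[:,1:],np.ones(len(k))];z=np.linalg.lstsq(B,(k[:,1:]**2).sum(1),rcond=None)[0]
            print(lo,len(k),"c",z[:2].round(1),"r",np.sqrt(z[2]+z[0]**2+z[1]**2).round(1),"zmid",((k[:,2].min()+k[:,2].max())/2).round(1))
E
python3 - <<'E'
from h import *
p,R,o=tool();bulb(np.load("w4.npz"),p,R)
E
```

```text
sphere 1139 [207.5   0.3  -0. ] 23.7 z range -23.4 23.4
160 495 c [ 4.3 -0.4] r 14.1 zmid -0.3
166 250 c [ 9.1 -0.5] r 8.0 zmid -0.4
172 186 c [ 0.4 -0.2] r 10.5 zmid -0.5
178 262 c [ 1.5 -0.2] r 10.5 zmid -0.3
184 654 c [ 2. -0.] r 12.8 zmid -0.0
190 935 c [1. 0.] r 18.0 zmid 0.0
196 659 c [0.3 0. ] r 21.9 zmid -0.0
202 301 c [ 0.3 -0.1] r 23.3 zmid -0.0
208 55 c [0.3 0.1] r 23.5 zmid 0.5
```

```bash
python3 -m jog '[[0,0,0,0,-0.006,0.018,0.012],[0,0,0,0,-0.0120,0.0345,0.012],[0,0,0,0,-0.0120,0.0345,0.012],[0,0,0,0,-0.0120,0.0345,0.012],[0,0,0,0,-0.0120,0.0345,0.012]]'
python3 -m jog '[[0,0,0,0,-0.0120,0.0345,0.012],[0,0,0,0,-0.0120,0.0345,0.012],[0,0,0,0,-0.0120,0.0345,0.012],[0,0,0,0,-0.0120,0.0345,0.012],[0,0,0,0,-0.009,0.0260,0.012]]'
python3 -m jog '[[0,0,0,0,0,0,0.012],[0,0,0,0,0,0,0.012]]'
python3 - <<'E'
from h import *
p,R,o=tool();c=camera_params("wrist");im,d=snapshot("wrist");cv2.imwrite("pics/w5.png",im);np.savez("w5.npz",d=d,**c)
bulb(np.load("w5.npz"),p,R)
P=cloud(c,d,True);print("ring",circ(P,482,-20,40,60,70)); print("base",circ(P,482,-20,62,9,16))
go((482,-20.3,320));print(o["contact_force"],o["width"])
E
```

```text
clock: 5.05
eef_pos: [469.8, 156.6, 372.4]
ee_rot: [0.59, 0.388, 0.592, -0.39]
contact_force: [1.5, -0.7, -0.8]
width: 0.237
clock: 5.47
eef_pos: [482.2, -17.4, 372.5]
ee_rot: [0.589, 0.388, 0.591, -0.39]
contact_force: [1.4, 0.6, -1.4]
width: 0.231
clock: 5.63
eef_pos: [482.5, -16.3, 372.7]
ee_rot: [0.589, 0.389, 0.591, -0.391]
contact_force: [0.2, 1.2, -0.8]
width: 0.23
sphere 1306 [ 2.086e+02 -5.000e-01  2.000e-01] 23.6 z range -23.3 23.5
160 529 c [ 2.9 -0.2] r 14.6 zmid -0.0
166 293 c [9.3 0.2] r 8.9 zmid 0.6
172 177 c [-0.5 -0. ] r 10.6 zmid -0.4
178 281 c [ 0.8 -0. ] r 10.3 zmid -0.4
184 471 c [0.6 0.2] r 12.5 zmid 0.4
190 993 c [0.6 0.2] r 16.9 zmid 0.2
196 701 c [-0.4  0.2] r 21.4 zmid 0.1
202 375 c [-0.3  0.2] r 23.1 zmid 0.1
208 89 c [-0.4  0.3] r 23.5 zmid 0.2
ring (1346, array([482.1, -20.4]), 31.0, 'LSQ', array([482.1, -20.5]), np.float64(30.7), 'z', np.float64(64.2))
base (2087, array([482.2, -20.4]), 52.3, 'LSQ', array([481.9, -20.5]), np.float64(51.8), 'z', np.float64(12.3))
p [482.6 -15.3 372.9] toolshift m [ 0.0529 -0.0023  0.0044] dist 53.2
[ 0.23738737  1.16912937 -0.81748941] 0.22965277432328246
```

View pics/w5.png

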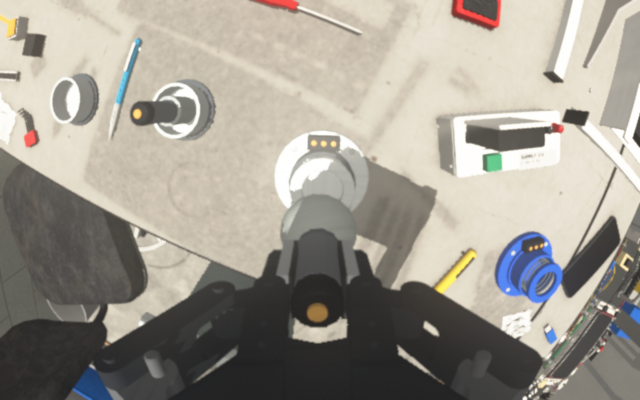

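The bulb at (318,225) hangs just in front of the nest ring at (322,185). I'll correct about 5 mm in y while descending to a hover.

```bash
python3 -m jog '[[0,0,0,0.020,-0.0022,0.0042,0.012],[0,0,0,0.020,0,0,0.012],[0,0,0,0.015,0,0,0.012],[0,0,0,0.012,0,0,0.012],[0,0,0,0,0,0,0.012]]'
python3 -m jog '[[0,0,0,0,0,0,0.012],[0,0,0,0,0,0,0.012]]'
python3 - <<'E'
from h import *
p,R,o=tool();c=camera_params("wrist");im,d=snapshot("wrist");cv2.imwrite("pics/w6.png",im);np.savez("w6.npz",d=d,**c)
bulb(np.load("w6.npz"),p,R)
P=cloud(c,d,True);print("ring",circ(P,482,-20,40,60,70)); print("base",circ(P,482,-20,62,9,16))
print(go((482,-20.3,290)).round(4));print(o["contact_force"],o["width"]);go((482,-20.3,290))
E
```

```text
clock: 6.1
eef_pos: [481.4, -18.5, 304.7]
ee_rot: [0.589, 0.388, 0.593, -0.389]
contact_force: [-0.9, 0.8, -1.6]
width: 0.23
clock: 6.27
eef_pos: [483.0, -19.0, 307.9]
ee_rot: [0.591, 0.389, 0.591, -0.389]
contact_force: [0.3, 0.7, -1.5]
width: 0.236
sphere 1309 [ 2.086e+02 -5.000e-01  2.000e-01] 23.6 z range -23.2 23.5
160 554 c [ 4.  -0.1] r 14.1 zmid -0.1
166 283 c [ 9.7 -0.3] r 8.6 zmid -0.4
172 180 c [-0.3 -0.1] r 10.5 zmid -0.4
178 275 c [ 0.8 -0.1] r 10.3 zmid -0.2
184 454 c [0.5 0.1] r 12.4 zmid -0.1
190 1015 c [0.7 0.2] r 16.8 zmid 0.1
196 695 c [-0.3  0.1] r 21.3 zmid 0.2
202 365 c [-0.3  0.1] r 23.1 zmid 0.2
208 98 c [-0.5  0.2] r 23.6 zmid 0.9
ring (1693, array([482.6, -20.5]), 31.0, 'LSQ', array([482.1, -20.6]), np.float64(30.7), 'z', np.float64(64.2))
base (2897, array([481.8, -20.5]), 52.1, 'LSQ', array([481.8, -20.5]), np.float64(51.8), 'z', np.float64(12.3))
p [483.1 -19.2 308.2] toolshift m [ 0.0182 -0.0015  0.0006] dist 18.3
[[ 7.000e-04  9.184e-01  3.955e-01]
 [ 0.000e+00  3.955e-01 -9.184e-01]
 [-1.000e+00  7.000e-04  2.000e-04]]
[ 0.31207544  0.7372941  -1.5015805 ] 0.23580688909557632
p [483.1 -19.2 308.2] toolshift m [ 0.0182 -0.0015  0.0006] dist 18.3
```

View pics/w6.png

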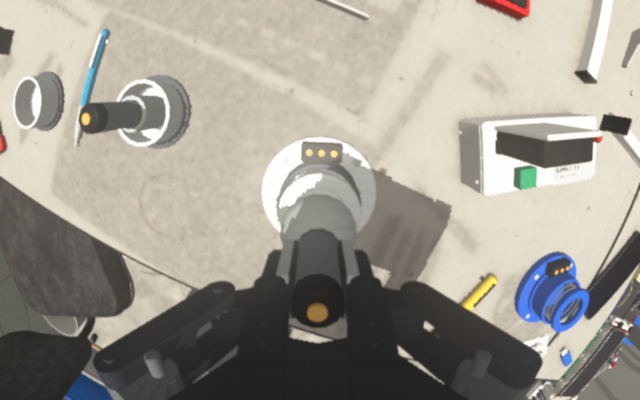

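```bash
python3 -m jog '[[0,0,0,0.006,-0.0008,0.0006,0.012],[0,0,0,0.006,0,0,0.012],[0,0,0,0.005,0,0,0.012],[0,0,0,0,0,0,0.012],[0,0,0,0,0,0,0.012]]'
python3 -m jog '[[0,0,0,0.001,0,0,0.012],[0,0,0,0.001,0,0,0.012],[0,0,0,0.001,0,0,0.012],[0,0,0,0,0,0,0.012]]'
python3 -m jog '[[0,0,0,0.001,0,0,0.012],[0,0,0,0.001,0,0,0.012],[0,0,0,0,0,0,0.012]]'
python3 -m jog '[[0,0,0,0.001,0,0,0.012],[0,0,0,0.001,0,0,0.012],[0,0,0,0,0,0,0.012]]'
```

```text
clock: 6.73
eef_pos: [482.1, -20.6, 290.3]
ee_rot: [0.59, 0.389, 0.591, -0.389]
contact_force: [0.4, 0.4, -1.3]
width: 0.237
clock: 7.07
eef_pos: [482.3, -20.6, 287.6]
ee_rot: [0.59, 0.389, 0.59, -0.389]
contact_force: [-0.3, -0.2, -0.7]
width: 0.233
clock: 7.32
eef_pos: [482.3, -20.6, 285.7]
ee_rot: [0.591, 0.389, 0.59, -0.389]
contact_force: [-0.1, -0.1, 2.2]
width: 0.228
clock: 7.57
eef_pos: [482.3, -20.5, 283.6]
ee_rot: [0.591, 0.389, 0.59, -0.389]
contact_force: [-0.7, 1.0, 3.3]
width: 0.237
```

```bash
python3 -m jog '[[0,0,0,0.002,0,0,0.012],[0,0,0,0.002,0,0,0.012],[0,0,0,0.001,0,0,0.012],[0,0,0,0,0,0,0.012],[0,0,0,0,0,0,0.012]]'
python3 -m jog '[[0,0,0,0.001,0,0,0.012],[0,0,0,0.001,0,0,0.012],[0,0,0,0,0,0,0.012]]'
python3 - <<'E'
from h import *
p,R,o=tool();c=camera_params("wrist");im,d=snapshot("wrist");cv2.imwrite("pics/w7.png",im);np.savez("w7.npz",d=d,**c)
bulb(np.load("w7.npz"),p,R,195,215)
P=cloud(c,d,True);print("ring",circ(P,482,-20,40,50,64)); print("base",circ(P,482,-20,62,9,16))
print(p,o["contact_force"])
E
```

```text
clock: 7.98
eef_pos: [482.4, -20.6, 278.7]
ee_rot: [0.591, 0.389, 0.59, -0.389]
contact_force: [-1.2, 0.8, 5.4]
width: 0.231
clock: 8.23
eef_pos: [482.4, -20.6, 276.7]
ee_rot: [0.591, 0.389, 0.59, -0.389]
contact_force: [-0.6, 1.5, 6.7]
width: 0.234
sphere 1315 [ 2.086e+02 -5.000e-01  2.000e-01] 23.6 z range -23.1 23.5
160 533 c [ 2.6 -0.1] r 14.6 zmid -0.0
166 297 c [ 9.8 -0.8] r 9.2 zmid -0.9
172 175 c [-0.1 -0.1] r 10.4 zmid -0.4
178 274 c [ 0.7 -0.1] r 10.4 zmid -0.4
184 479 c [0.2 0.3] r 12.7 zmid 0.1
190 999 c [0.7 0.3] r 16.9 zmid 0.2
196 688 c [-0.2  0.2] r 21.3 zmid 0.2
202 377 c [-0.3  0.1] r 23.1 zmid 0.2
208 87 c [-0.4  0.2] r 23.5 zmid 0.8
220 1753 c [-0.9  0. ] r 27.0 zmid -0.1
ring (1927, array([482.2, -20.4]), 30.8, 'LSQ', array([482.3, -20.4]), np.float64(30.6), 'z', np.float64(54.8))
base (3708, array([481.7, -20.4]), 52.3, 'LSQ', array([482. , -20.4]), np.float64(51.8), 'z', np.float64(12.3))
[482.37104958 -20.57129598 276.66313444] [-0.62937426  1.53510753  6.68137179]
```

View pics/w7.png

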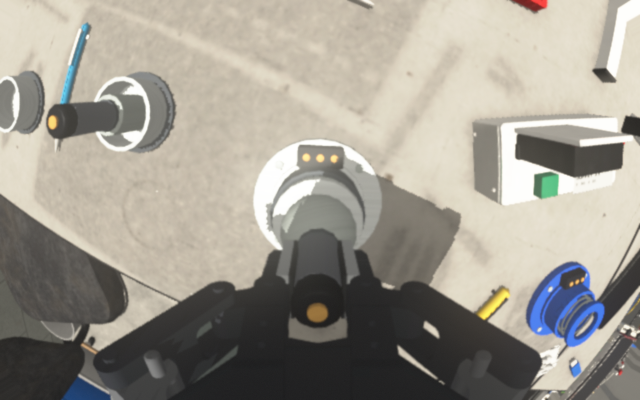

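The bulb is seated squarely at (318,200). The ring is level, concentric, and at about 54.7 mm, so roughly 4.5 mm of travel remains.

```bash
python3 -m jog '[[0,0,0,0.001,0,0,0.012],[0,0,0,0.001,0,0,0.012],[0,0,0,0.001,0,0,0.012],[0,0,0,0,0,0,0.012],[0,0,0,0,0,0,0.012]]'
python3 -m jog '[[0,0,0,0.0005,0,0,0.012],[0,0,0,0.0005,0,0,0.012],[0,0,0,0,0,0,0.012]]'
python3 -m jog '[[0,0,0,0.0005,0,0,0.012],[0,0,0,0,0,0,0.012],[0,0,0,0,0,0,0.012]]'
```

```text
clock: 8.7
eef_pos: [482.5, -20.6, 273.9]
ee_rot: [0.591, 0.389, 0.59, -0.389]
contact_force: [-2.5, 0.7, 8.1]
width: 0.236
clock: 8.95
eef_pos: [482.4, -20.5, 272.9]
ee_rot: [0.591, 0.389, 0.59, -0.389]
contact_force: [-1.1, 1.8, 9.3]
width: 0.235
clock: 9.2
eef_pos: [482.5, -20.6, 272.4]
ee_rot: [0.591, 0.389, 0.59, -0.389]
contact_force: [-1.9, 1.7, 8.9]
width: 0.239
```

```bash
python3 - <<'E'
from h import *
p,R,o=tool();c=camera_params("wrist");im,d=snapshot("wrist")
P=cloud(c,d,True);print("ring",circ(P,482,-20,40,46,60))
E
python3 -m jog '[[0,0,0,0.0005,0,0,0.012],[0,0,0,0,0,0,0.012],[0,0,0,0,0,0,0.012]]'
```

```text
ring (1919, array([482. , -20.3]), 31.0, 'LSQ', array([482.2, -20.4]), np.float64(30.6), 'z', np.float64(50.6))
clock: 9.5
eef_pos: [482.4, -20.5, 272.0]
ee_rot: [0.591, 0.389, 0.59, -0.389]
contact_force: [-2.5, 1.5, 8.6]
width: 0.234
```

```bash
cat > av.py <<'E'
from h import *
c=camera_params("wrist");F=[];Z=[]
for i in range(2):
    im,d=snapshot("wrist");o=observe();F.append(o["contact_force"]);Z.append(o["eef_pos"])
print("F",np.mean(F,0).round(2),np.mean(Z,0).round(2),o["clock"]);print("ring",circ(cloud(c,d,True),482,-20,40,46,60))
E
python3 av.py
python3 -m jog '[[0,0,0,0.0005,0,0,0.012],[0,0,0,0,0,0,0.012],[0,0,0,0,0,0,0.012]]';python3 av.py
```

```text
F [-1.45  0.97  8.81] [482.44 -20.52 271.96] 9.6
ring (1907, array([481.8, -20.7]), 31.3, 'LSQ', array([482.1, -20.3]), np.float64(30.7), 'z', np.float64(50.2))
clock: 9.85
eef_pos: [482.5, -20.5, 271.8]
ee_rot: [0.591, 0.389, 0.59, -0.389]
contact_force: [-3.4, 1.4, 13.2]
width: 0.237
F [-3.93  2.06 13.53] [482.53 -20.53 271.79] 9.95
ring (1908, array([482.1, -20.6]), 31.0, 'LSQ', array([482.2, -20.4]), np.float64(30.6), 'z', np.float64(50.2))
```

The stop is met: force rose from 8.8 to 13.5 N over a 0.5 mm command while the ring stayed at 50.2. I'll press no further, check that it is steady, and look at the whole scene.

```bash
python3 -m jog '[[0,0,0,0,0,0,0.012],[0,0,0,0,0,0,0.012],[0,0,0,0,0,0,0.012],[0,0,0,0,0,0,0.012]]';python3 av.py; python3 - <<'E'
from h import *
p,R,o=tool();print(R[:,0].round(4))
im,d=snapshot("scene");cv2.imwrite("pics/s9.png",cv2.resize(im[150:320,220:460],None,fx=3.3,fy=3.3,interpolation=cv2.INTER_CUBIC))
c=camera_params("wrist");im,d=snapshot("wrist");cv2.imwrite("pics/w9.png",im);np.savez("w9.npz",d=d,**c);bulb(np.load("w9.npz"),p,R)
E
```

```text
clock: 10.28
eef_pos: [482.5, -20.5, 271.8]
ee_rot: [0.591, 0.389, 0.59, -0.389]
contact_force: [-3.2, 1.7, 12.6]
width: 0.233
F [-3.32  1.96 13.18] [482.51 -20.53 271.79] 10.3833
ring (1915, array([482.1, -20.7]), 31.1, 'LSQ', array([482.1, -20.5]), np.float64(30.7), 'z', np.float64(50.1))
[ 7.e-04  1.e-04 -1.e+00]
sphere 1308 [ 2.085e+02 -6.000e-01  1.000e-01] 23.6 z range -23.1 23.6
160 537 c [ 3.5 -0.2] r 14.4 zmid -0.3
166 287 c [10.5 -0.2] r 9.0 zmid 0.5
172 179 c [-0.3 -0.1] r 10.4 zmid -0.4
178 271 c [ 0.7 -0.1] r 10.3 zmid -0.4
184 466 c [0.4 0.2] r 12.4 zmid -0.1
190 991 c [0.5 0.2] r 16.9 zmid 0.2
196 707 c [-0.4  0.1] r 21.3 zmid 0.2
202 366 c [-0.4  0.1] r 23.1 zmid 0.2
208 100 c [-0.6  0.2] r 23.6 zmid -0.8
220 1766 c [-0.8  0. ] r 26.9 zmid -0.1
```

View pics/s9.png

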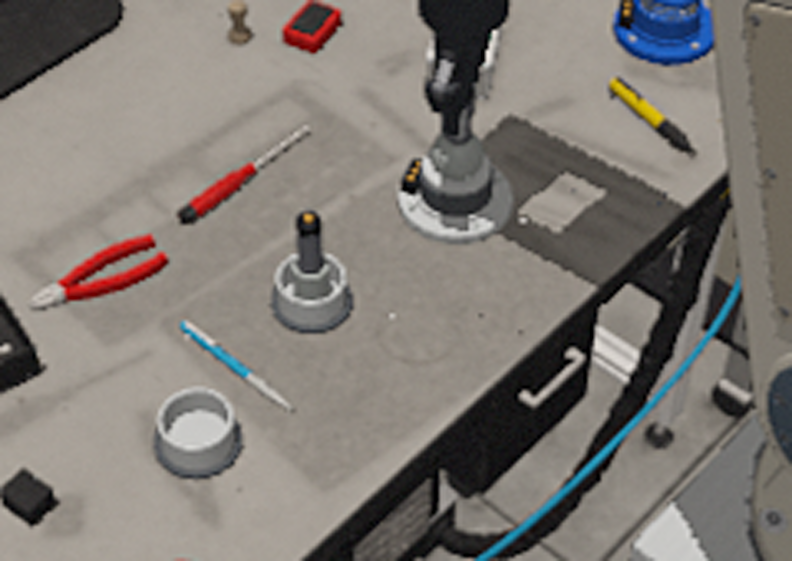

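View pics/w9.png

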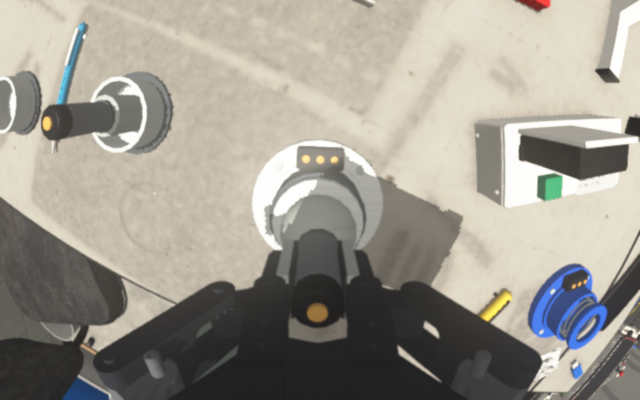

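The ring sits down on the housing at about (455,190) in the scene crop, with the sensor upright in it. The rod sensor at (310,270) and the pen, cutter and screwdriver look undisturbed, and the bulb's cup is empty. Force and height are steady, so I'm handing in.

```bash
python3 -c "
from rig import *
print(hand_in())"
```

```text
the job is handed in; nothing more can be done
None
```

I pulled the bulb sensor out of its cup, set its bulb in the sprung ring of the aluminium nest and pressed the ring down to its stop. I handed in at about 10.5 s, still gripping the sensor upright and holding the ring down.

**Last checks:**
- **Ring:** its height read 50.1–50.2 mm, against 50 mm at the stop. The push rose from about 8.8 N to about 13.3 N over the last 0.5 mm command, while the ring did not move. I pressed no further, and the force stayed steady.
- **Sensor:** the tool was vertical to about 0.04°, and the bulb was within about 1 mm of the ring's axis. Seated this way the sensor did not slip in the grip.
- **Surroundings:** in the last pictures the straight sensor, pen, cutter and driver looked undisturbed, and so did the relay and the blue look-alike. I judged these by eye and did not measure them.

**Disagreements:** the fixed cameras placed the nest 1–2 mm off from the wrist camera, within calibration, and I used the wrist values. A sideways force of about 4 N remained at the stop. The sensor's height in the grip came out at 227.5–229 mm in different readings, so I relied on the force rise and the ring height to find the stop.

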